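# Put away the cutlery, each kind in its own compartment

## Robot

A 6-joint arm with a two-finger parallel gripper is mounted at the origin on the work surface. World frame = base frame: x ahead of the robot, y to its left, z up, the work surface at z = 0. Lengths are in m, angles in rad, forces in N, time in s.
With the tool pointing down it reaches from about 0.35 to 0.875 m from the base axis. Payload 15.5 kg.
Tool frame: the origin (TCP) lies at the centre of the arm's flange, where the gripper is bolted on; the fingertips stand 173 mm ahead of it and the grasp point (between the pads) lies 155 mm ahead of it; z points along the fingers, y is the line along which they close (so a half turn about z gives the same grasp; the last joint's range is limited). The gripper opens to 85 mm and grips with 20 to 120 N. Pads are 22 mm wide; open, the fingers measure 114 mm over their backs; the gripper's body (76 mm by 85 mm) begins 54 mm behind the grasp point. The pads swing forward as they close: fully open they stand 13 mm farther back than shut.
Start: joints at [-1.391, 0.494, 1.345, -0, 1.302, -0.096], TCP at [0.17, -0.601, 0.405] pointing down, gripper open.
Joint ranges: [-2.91, 2.91], [-0.82, 2.16], [0.22, 2.67], [-1.22, 4.37], [0.12, 2.79], [-3.08, 3.08]. Speed limits (rad/s): [1.89, 1.89, 2.57, 3.01, 3.01, 3.01].

## Interface

Orientations are given as a 3x3 rotation matrix whose columns are the frame's x, y, z axes.
In Python, from cell import bot gives the robot as it stands. The module is installed in compiled form; this text tells all that it offers.
- The arm moves only by the tool servo_tool, never from a script. Its arguments are lists of equal length, an entry for each row: "slide": the shift along the tool's x, y, z in cm, a list of three; "turn": the turn, a rotation vector about the tool's x, y, z in rad, a list of three. In form: {"slide": [[tx, ty, tz], ...], "turn": [[ax, ay, az], ...]}. A call has exactly 10 rows; each row shifts and turns the commanded pose from where the row before left it, along the tool's axes as they then stand; what a row does not reach is not made up. A row lasts 1/8 s, in which the tool goes at most 62.5 mm and 10.7 degrees, less where a joint would pass 70% of its speed; a pose out of reach is approached as far as the arm can. A call with a gripper value outside its range is refused whole. "grip" is the gripper command: -1 is fully open, 1 is shut, values between are in proportion, set as the call begins (left out, the last holds). The fingers move at their own pace and stop on an object; the grip force is fixed at half the most. Time passes only in rows, so rows that do not move let the fingers close, or fill a call up. It gives the time, the measured TCP pose, the force, the opening and the grip force at its end, in the units of the state.
- bot.get_obs(): the state, without advancing time (a new reading comes with each control period).
- bot.grab_frame(name): name is "scene" or "side" or "wrist"; returns the picture (384x512x3 uint8, red, green, blue); there is no depth.
- bot.camera_model(name): a dict with "fovy" (degrees; the focal length in pixels is half the picture's height over the tangent of half this angle, whatever the lens; pixels are square), "cx", "cy" (the principal point, pixels), "D" ([k1, k2, p1, p2, k3] as OpenCV has them; the pictures are not rectified), "cam_to_world" (4x4, takes a point from camera to world coordinates). Camera axes: x right, y up, looking along -z (the intrinsics and any distortion apply to the point x, -y, -z); pixel columns grow to the right and rows downward; lengths in m; the calibration is good to about 2 mm. A picture is of the moment at which its call begins: read the wrist's pose just before it. camera_model takes no time and is no camera call; for the wrist camera it gives the pose at the moment of the call.
- bot.sign_off(): hands the job in; it is judged then, once.
Trained networks look in the newest picture that a camera, given by its name, has taken for a name from the list of things; names that differ only in an ending like _2 or _b are one class to them, and where a whole thing is asked for, a point or a joint stands for the part that bears it (a point fixed in the world has none). Each returns a list of dicts, best first, with "score" (0 to 1); they miss things now and then, are a little off and sometimes report something else, mostly with a low value. They report only what shows in the picture. A call takes as long as a camera call. They do not tell look-alikes from the thing itself.
- bot.find_in(query, camera): "rect" ([centre column, centre row, width, height] in pixels, round what is visible of it).
- bot.spot_point(query, camera): "at" ([column, row] in pixels: a listed point, or the origin of a listed thing).
The state is a dict: "t": time; "joints": joint angles; "qd": joint speeds; "tau": joint torques, N m; "ee_pos": TCP position; "ee_rot": TCP orientation; "wrist_force": force on the tool from outside, world axes, zero at the start; "wrist_torque": the same for the moment, N m; "grip_width": finger opening in m; "grasp_force": force on a finger pad.
Only numpy, scipy, OpenCV 4.12 (cv2) and the standard library are available. Lean on these libraries where they do the work, as an engineer would, in place of code of your own. Each camera call takes 0.05 s, during which the arm holds its last target. There are 200 camera calls.

## Task

Put away the clean cutlery: lay the fork and the knife that are drying on the mat into the tray, each in the long compartment of its own kind, and move the one spoon that got in among the forks or the knives over to the other spoon, so that each long compartment holds one kind only, lying flat inside. Set the pieces down rather than dropping them in from high up, and leave the mug, the dishes, the wooden spoon, the peeler and everything else where they are.

Things in the scene. Friction and masses are not known exactly. Their poses are not given: they have to be found in the camera images.
- tray: Wooden cutlery tray, fixed, walls 45 mm high, 6 thick; floor 5 thick. Three long compartments side by side, each 110 mm wide (y), 250 long (x), centre lines at y -116, 0, +116 mm. A narrow one (not for cutlery) crosses the near end, x -131 to -193. Origin on the counter under the middle long compartment's centre; x away from the robot, z up. Stands left or right of the robot, beside the mat.
- tray_right (a point): Centre of the floor of the right-hand (tray -y) long compartment, 5 mm above the counter.
- tray_middle (a point): Centre of the floor of the middle long compartment.
- tray_left (a point): Centre of the floor of the left-hand (tray +y) long compartment.
- mat: Thin dark grey ribbed drying mat, 300 mm (x) by 400 mm (y), 5 mm thick, fixed on the counter. Origin at the centre of its underside.
- fork_1: Steel table fork, 195 mm, head 24 mm wide. Origin: grip and balance point, at underside level; x to the tines, z up. End at x -90, tip +105 mm. At the origin the handle is 14 mm wide, its steel 6 to 13 mm above what it rests on. Lies in its own long compartment, 35 mm to the right (tray -y) of the centre line, handle to tray -x.
- knife_1: Steel table knife, 200 mm, lying on its side. Origin: underside of the handle's front; x to the tip, z up. Handle x -85 to +10 mm, 16 mm wide and 10 mm thick; blade to x +115, 20 mm wide, 3 mm thick. Grip and balance at x -5 mm. Lies in its own long compartment, 35 mm to the right (tray -y) of the centre line, handle to tray -x.
- spoon_1: Steel table spoon, 195 mm, oval bowl 36 mm wide. Origin: grip and balance point, at underside level; x to the bowl, z up. End at x -90, tip +105 mm. At the origin the handle is 14 mm wide, its steel 6 to 13 mm above what it rests on. Lies in its own long compartment, 35 mm to the right (tray -y) of the centre line, handle to tray -x.
- spoon_2: Steel table spoon, 195 mm, oval bowl 36 mm wide. Origin: grip and balance point, at underside level; x to the bowl, z up. End at x -90, tip +105 mm. At the origin the handle is 14 mm wide, its steel 6 to 13 mm above what it rests on. In the wrong compartment: parallel to fork_1 or knife_1, 50 mm to its left (+y), 25 mm free on each side of its handle.
- fork_2: Steel table fork, 195 mm, head 24 mm wide. Origin: grip and balance point, at underside level; x to the tines, z up. End at x -90, tip +105 mm. At the origin the handle is 14 mm wide, its steel 6 to 13 mm above what it rests on. Lies on the mat, tines away from the robot.
- knife_2: Steel table knife, 200 mm, lying on its side. Origin: underside of the handle's front; x to the tip, z up. Handle x -85 to +10 mm, 16 mm wide and 10 mm thick; blade to x +115, 20 mm wide, 3 mm thick. Grip and balance at x -5 mm. Lies on the mat, tip away from the robot.
- wooden_spoon: Wooden cooking spoon, 200 mm long, 12 mm thick, lying on the mat; to be left alone. Origin at its underside, mid-length.
- mug: White mug, 82 mm wide, 85 mm tall, standing on the mat; to be left alone. Origin at the centre of its underside, z up.
- ramekin: White straight dish, 80 mm wide, 45 mm tall, standing on the mat; to be left alone. Origin at the centre of its underside, z up.
- peeler: Vegetable peeler with a black handle, 150 mm long, 11 mm thick, lying in the tray's narrow cross compartment; to be left alone. Origin at its underside, mid-length.
- bowl: Blue bowl, 150 mm wide, 60 mm tall, standing behind the tray and mat; to be left alone. Origin at the centre of its underside, z up.
- salt_mill: Dark wooden salt mill, 56 mm wide, 143 mm tall, standing behind the tray and mat; to be left alone. Origin at the centre of its underside, z up.
Things that resemble listed ones, but are neither listed nor needed, are in the scene too. Leave any pink look-alike of the fork_2 alone.

How it is judged:
By the outcome, as a careful person would: the job done as asked, in the order asked, and still so for the second after the job is handed in, with the robot touching nothing.
It also fails if it takes over 66 s, if anything falls off the work surface, if the arm or the gripper's body presses on something with over 40 N, if the wrist force passes 120 N, or if a joint passes its speed limit or range.

## Working session

There is one attempt and no reset: what is moved stays moved. The work goes in short steps, Python scripts to look and compute and a tool call to move; the robot and the scene stay as the last step left them, time stands still between calls to the robot, and variables do not carry over. Pictures are saved under pics/ and viewed, at most 10 in all, crops included, and the job is handed in when it is done.

Besides the shell and the picture viewer there is one more tool, called after "Call:" as a command line: name --argument value ..., lists and objects as JSON in quotes. servo_tool: Moves the arm, as the interface text tells. Its arguments: {"type":"object","properties":{"slide":{"type":"array","items":{"type":"array","items":{"type":"number"}}},"turn":{"type":"array","items":{"type":"array","items":{"type":"number"}}},"grip":{"type":"number"}},"required":["slide","turn"]}

```bash
mkdir -p pics
cat > h.py <<'E'
import numpy as np, cv2
from cell import bot
def cam(n):
    m=bot.camera_model(n); f=192/np.tan(np.radians(m['fovy'])/2)
    return np.array([[f,0,m['cx']],[0,f,m['cy']],[0,0,1]]),np.array(m['D'],float),np.array(m['cam_to_world'])
def ray(px,z,n,c=None):
    K,D,T=c or cam(n)
    u=cv2.undistortPoints(np.array([[px]],float),K,D)[0,0]
    d=T[:3,:3]@np.array([u[0],-u[1],-1]); o=T[:3,3]
    return o+d*(z-o[2])/d[2]
def proj(P,n,c=None):
    K,D,T=c or cam(n)
    p=T[:3,:3].T@(np.array(P)-T[:3,3]); p=p*[1,-1,-1]
    return cv2.projectPoints(p.reshape(1,1,3),np.zeros(3),np.zeros(3),K,D)[0].ravel()
def save(im,f): cv2.imwrite('pics/'+f,im[:,:,::-1])
E
python3 - <<'E'
from h import *
o=bot.get_obs();print(o['t'],o['ee_pos'],o['ee_rot'])
ims=[]
for n in ['scene','side','wrist']:
    im=bot.grab_frame(n);save(im,n+'0.png');ims.append(im);
    print(n,np.round(cam(n)[2],3).tolist(),bot.camera_model(n)['fovy'])
for q in ['tray_right','tray_middle','tray_left','fork_1','knife_1','spoon_1','mug','ramekin','wooden_spoon','mat']:
    r=bot.spot_point(q,'scene')
    print(q,[(round(d['score'],2),np.round(d['at']).tolist(),np.round(ray(d['at'],0.008,'scene'),3).tolist()[:2]) for d in r[:5]])
print(bot.get_obs()['t'])
E
```

```text
0.0 [ 0.17016756 -0.60123612  0.40410302] [[ 9.62215210e-01  2.72290008e-01 -2.02967430e-04]
 [ 2.72290056e-01 -9.62214509e-01  1.16844496e-03]
 [ 1.22857681e-04 -1.17956153e-03 -9.99999297e-01]]
scene [[0.643, -0.47, 0.604, 1.171], [0.766, 0.378, -0.521, -0.509], [0.017, 0.798, 0.603, 0.654], [0.0, 0.0, 0.0, 1.0]] 48.44388707714358
side [[-0.86, 0.35, -0.37, 0.069], [-0.509, -0.595, 0.622, 0.799], [-0.002, 0.724, 0.69, 0.9], [0.0, 0.0, 0.0, 1.0]] 44.96269547031837
wrist [[0.272, 0.924, 0.267, 0.237], [-0.962, 0.262, 0.074, -0.582], [-0.001, -0.277, 0.961, 0.374], [0.0, 0.0, 0.0, 1.0]] 67.7486712058357
tray_right [(0.79, [280.0, 176.0], [0.506, 0.142])]
tray_middle [(0.69, [308.0, 160.0], [0.502, 0.255])]
tray_left [(0.6, [339.0, 147.0], [0.507, 0.379]), (0.5, [199.0, 234.0], [0.563, -0.152])]
fork_1 [(0.6, [107.0, 190.0], [0.277, -0.244]), (0.59, [174.0, 254.0], [0.581, -0.228])]
knife_1 [(0.88, [117.0, 286.0], [0.587, -0.362])]
spoon_1 [(0.7, [312.0, 158.0], [0.501, 0.272]), (0.7, [172.0, 255.0], [0.579, -0.231]), (0.66, [175.0, 258.0], [0.592, -0.231]), (0.17, [277.0, 176.0], [0.505, 0.134])]
mug [(0.92, [214.0, 207.0], [0.507, -0.07]), (0.67, [175.0, 257.0], [0.589, -0.231]), (0.64, [309.0, 165.0], [0.518, 0.24])]
ramekin [(0.71, [254.0, 243.0], [0.661, -0.075])]
wooden_spoon [(0.64, [198.0, 236.0], [0.565, -0.157])]
mat [(0.96, [169.0, 254.0], [0.572, -0.235]), (0.29, [309.0, 166.0], [0.525, 0.236]), (0.16, [176.0, 259.0], [0.596, -0.232])]
0.65
```

View pics/scene0.png

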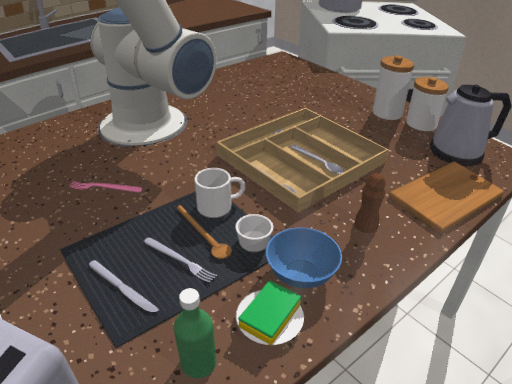

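View pics/wrist0.png

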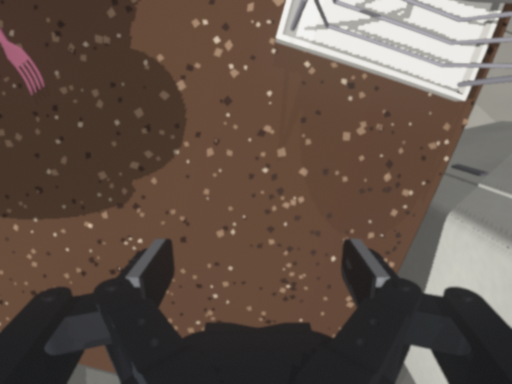

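The scene shows the pink look-alike at (107,188), the steel fork_2 at (178,258), knife_2 at (122,286), the wooden spoon at (205,235), and the tray around (305,160) with steel visible at (318,158) and (285,187). The wrist view shows only counter, the pink tines at (20,65) and a rack. Next is the side view, which looks into the tray.

Run:
```python
from h import *
im=cv2.imread('pics/side0.png');cv2.imwrite('pics/side0b.png',cv2.resize(im,(768,576),interpolation=cv2.INTER_CUBIC))
for q in ['tray_right','tray_middle','tray_left','fork_1','knife_1','spoon_1','tray']:
    r=bot.spot_point(q,'side')
    print(q,[(round(d['score'],2),np.round(d['at']).tolist(),np.round(ray(d['at'],0.008,'side'),3).tolist()[:2]) for d in r[:5]])
```

```text
tray_right [(0.78, [241.0, 236.0], [0.504, 0.146])]
tray_middle [(0.95, [216.0, 265.0], [0.507, 0.257])]
tray_left [(0.98, [186.0, 298.0], [0.512, 0.371])]
fork_1 [(0.93, [199.0, 291.0], [0.499, 0.341]), (0.63, [282.0, 147.0], [0.59, -0.231])]
knife_1 [(0.65, [303.0, 126.0], [0.584, -0.365]), (0.64, [229.0, 255.0], [0.496, 0.216])]
spoon_1 [(0.97, [251.0, 227.0], [0.497, 0.109]), (0.76, [213.0, 269.0], [0.508, 0.27])]
tray [(0.97, [214.0, 266.0], [0.51, 0.263])]
```

View pics/side0b.png

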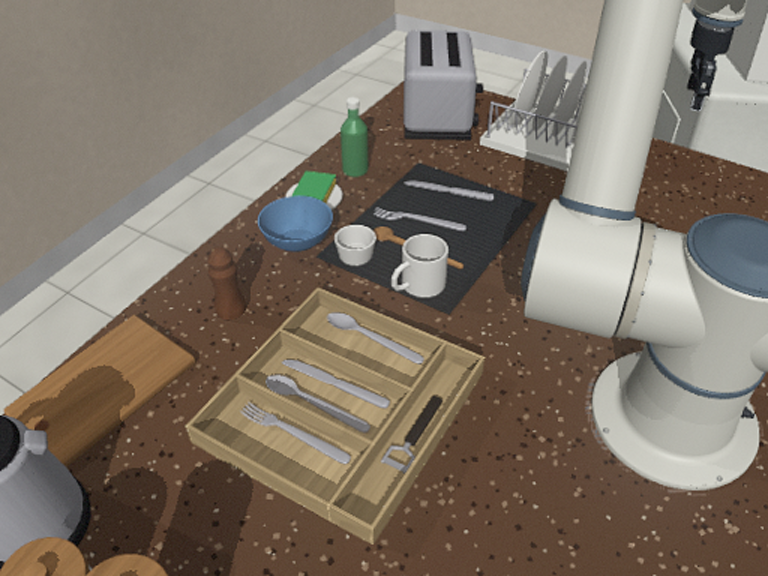

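Reading: the right compartment holds spoon_1 (375,338 in the enlarged side view). The middle holds knife_1 (337,383) with the misplaced spoon_2 (317,402) beside it. The left holds fork_1 (297,433).

Candidates for fork_2 in the scene picture are the pink fork (107,188), which is the look-alike, fork_1 in the tray, and the steel fork on the mat (178,258). I choose the last and will confirm it in a wrist close-up. Spoon_2 has to leave before the knife fits, so the order is fork, spoon, knife.

```bash
cat >> h.py <<'E'
def plan(x,y,z,yaw):
    "grasp axis at world x,y, flange height z, tool x at yaw: slide (current tool axes, cm) and level+yaw turn afterwards"
    o=bot.get_obs();R=np.array(o['ee_rot']);d=np.array([x,y,z])-o['ee_pos']
    c,s=np.cos(yaw),np.sin(yaw);Rt=np.array([[c,s,0],[s,-c,0],[0,0,-1]])
    t=cv2.Rodrigues(R.T@Rt)[0].ravel()
    print('t',round(o['t'],2),'slide first',np.round(R.T@d*100,2),'turn',np.round(t,3),'| turn first, slide',np.round(Rt.T@d*100,2))
E
python3 - <<'E'
from h import *
c=cam('side')
for nm,a,b,z in [('fork2',(251,140),(311,152),.015),('knife2',(270,121.5),(328,132),.01),('spoon2',(177,254),(246,286),.015),('fork1',(163,272),(234,306),.015),('knife1',(190,240),(259,270),.01)]:
    A=ray([a[0],a[1]],z,'side',c);B=ray([b[0],b[1]],z,'side',c);d=A-B
    print(nm,np.round(A,3),np.round(B,3),'yaw',np.arctan2(d[1],d[0]).round(3),np.linalg.norm(d).round(3))
plan(.585,-.231,.35,0)
E
```

```text
fork2 [ 0.687 -0.205  0.015] [ 0.497 -0.246  0.015] yaw 0.214 0.194
knife2 [ 0.689 -0.33   0.01 ] [ 0.497 -0.375  0.01 ] yaw 0.229 0.197
spoon2 [0.605 0.282 0.015] [0.41  0.276 0.015] yaw 0.031 0.195
fork1 [0.6   0.343 0.015] [0.405 0.336 0.015] yaw 0.038 0.196
knife1 [0.607 0.226 0.01 ] [0.409 0.218 0.01 ] yaw 0.039 0.198
t 1.0 slide first [ 50.   -24.34   5.47] turn [-0.    -0.     0.276] | turn first, slide [ 41.48 -37.04   5.47]
```

Call:
servo_tool --slide '[[5,-2.4,0.5],[5,-2.4,0.5],[5,-2.4,0.5],[5,-2.4,0.5],[5,-2.4,0.5],[5,-2.4,0.5],[5,-2.4,0.5],[5,-2.4,0.5],[5,-2.4,0.5],[5,-2.7,0.5]]' --turn '[[0,0,0],[0,0,0],[0,0,0],[0,0,0],[0,0,0],[0,0,0],[0,0,0],[0,0,0],[0,0,0],[0,0,0.06]]' --grip -0.2

```text
t: 2.25
ee_pos: [0.5865, -0.2301, 0.3546]
ee_rot: [[0.977, 0.213, 0.0], [0.213, -0.977, -0.0], [0.0, 0.0, -1.0]]
wrist_force: [0.4, -1.1, 0.6]
grip_width: 0.0513
grasp_force: 0.0
```

Run:
```python
from h import *
bot.get_obs();c=cam('wrist')
im=bot.grab_frame('wrist');save(im,'w1.png');np.savez('w1.npz',K=c[0],D=c[1],T=c[2])
for q in ['fork_2','knife_2']:
    r=bot.spot_point(q,'wrist')
    print(q,[(round(d['score'],2),np.round(d['at']).tolist(),np.round(ray(d['at'],0.010,'wrist',c),3).tolist()[:2]) for d in r[:3]])
o=bot.get_obs();print(o['ee_pos'],o['ee_rot'],o['t'])
```

```text
fork_2 [(0.62, [260.0, 172.0], [0.59, -0.232])]
knife_2 [(0.88, [366.0, 204.0], [0.579, -0.362])]
[ 0.58658029 -0.22931935  0.35418715] [[ 9.76116901e-01  2.17245868e-01 -1.65809243e-04]
 [ 2.17245910e-01 -9.76116858e-01  3.05941744e-04]
 [-9.53846172e-05 -3.34656287e-04 -9.99999939e-01]] 2.4
```

View pics/w1.png

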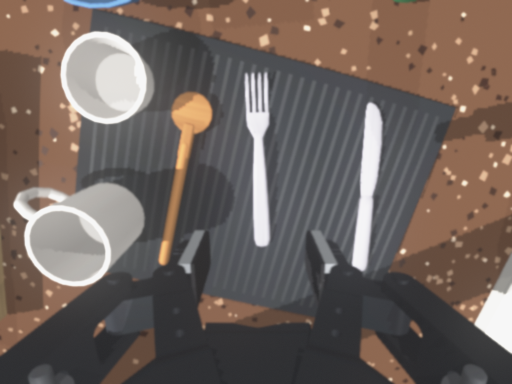

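The wrist close-up confirms the steel fork, with tines at (257,75) and handle end at (262,243). The knife runs from (373,105) to about (359,268), with the wooden spoon left and the mug lower left. I'll take the axes from these.

Run:
```python
from h import *
d=np.load('w1.npz');c=(d['K'],d['D'],d['T'])
im=cv2.imread('pics/w1.png')[:,:,::-1].astype(int)
def seg(x0,x1,y0,y1,name,z):
    m=(im[y0:y1,x0:x1].min(2)>150).astype(np.uint8)
    n,l,s,_=cv2.connectedComponentsWithStats(m);k=1+np.argmax(s[1:,4])
    v,u=np.nonzero(l==k);P=np.array([ray([a+x0,b+y0],z,'wrist',c)[:2] for a,b in zip(u,v)])
    mu=P.mean(0);w=np.linalg.svd(P-mu)[2][0] if len(P)<3000 else np.linalg.eigh(np.cov(P.T))[1][:,1]
    w*=np.sign(w[0]);s=(P-mu)@w
    print(name,len(P),'ends',mu+w*s.min(),mu+w*s.max(),'len',np.ptp(s),'yaw',np.arctan2(w[1],w[0]))
seg(235,285,60,255,'fork',.016);seg(340,390,90,235,'knife',.012)
```

```text
fork 2599 ends [ 0.50394412 -0.25306862] [ 0.69016617 -0.20499737] len 0.1923265322763526 yaw 0.2526244507162874
knife 2128 ends [ 0.54260558 -0.36824477] [ 0.68987736 -0.33356771] len 0.15129928722813463 yaw 0.23125073886265807
```

Call:
servo_tool --slide '[[0.4,0.2,0],[0,0,3.5],[0,0,3.5],[0,0,3.5],[0,0,2.5],[0,0,2],[0,0,1.3],[0,0,0.7],[0,0,0.3],[0,0,0]]' --turn '[[0,0,-0.033],[0,0,0],[0,0,0],[0,0,0],[0,0,0],[0,0,0],[0,0,0],[0,0,0],[0,0,0],[0,0,0]]'

```text
t: 3.65
ee_pos: [0.5896, -0.2326, 0.182]
ee_rot: [[0.969, 0.246, 0.0], [0.246, -0.969, -0.0], [0.0, 0.0, -1.0]]
wrist_force: [0.4, 0.2, -0.4]
grip_width: 0.0511
grasp_force: 0.0
```

Call:
servo_tool --slide '[[0,0,0],[0,0,0],[0,0,0],[0,0,0],[0,0,0],[0,0,0],[0,0,-1.5],[0,0,-3],[0,0,-4],[0,0,-4.5]]' --turn '[[0,0,0],[0,0,0],[0,0,0],[0,0,0],[0,0,0],[0,0,0],[0,0,0],[0,0,0],[0,0,0],[0,0,0]]' --grip 1

```text
t: 4.9
ee_pos: [0.5892, -0.2324, 0.3136]
ee_rot: [[0.969, 0.246, -0.0], [0.246, -0.969, 0.0], [-0.0, -0.0, -1.0]]
wrist_force: [0.4, -0.9, 0.7]
grip_width: 0.0123
grasp_force: 58.8
```

Call:
servo_tool --slide '[[0,0,-1],[0,0,-1],[-0.7,-5.6,-0.2],[-0.7,-5.6,-0.2],[-0.7,-5.6,-0.2],[-0.7,-5.6,-0.2],[-0.7,-5.6,-0.2],[-0.7,-5.6,-0.2],[-0.7,-5.6,-0.2],[-0.7,-5.6,-0.2]]' --turn '[[0,0,0.11],[0,0,0.11],[0,0,0],[0,0,0],[0,0,0],[0,0,0],[0,0,0],[0,0,0],[0,0,0],[0,0,0]]'

```text
t: 6.15
ee_pos: [0.52, 0.2155, 0.3489]
ee_rot: [[1.0, 0.029, 0.001], [0.029, -1.0, 0.0], [0.001, -0.0, -1.0]]
wrist_force: [0.8, 0.3, -0.7]
grip_width: 0.0127
grasp_force: 58.9
```

Run:
```python
from h import *
bot.get_obs();c=cam('wrist')
im=bot.grab_frame('wrist');save(im,'w2.png');np.savez('w2.npz',K=c[0],D=c[1],T=c[2])
for q in ['tray_right','tray_middle','tray_left','fork_1','spoon_2','knife_1']:
    r=bot.spot_point(q,'wrist')
    z=.005 if 'tray' in q else .015
    print(q,[(round(d['score'],2),np.round(d['at']).tolist(),np.round(ray(d['at'],z,'wrist',c),3).tolist()[:2]) for d in r[:3]])
o=bot.get_obs();print(o['ee_pos'],o['t'])
```

```text
tray_right [(0.94, [325.0, 188.0], [0.507, 0.139])]
tray_middle [(0.77, [222.0, 187.0], [0.505, 0.255])]
tray_left [(0.71, [122.0, 184.0], [0.505, 0.37])]
fork_1 [(0.93, [151.0, 191.0], [0.501, 0.334])]
spoon_2 [(0.96, [207.0, 186.0], [0.508, 0.271]), (0.87, [351.0, 197.0], [0.5, 0.111])]
knife_1 [(0.78, [250.0, 197.0], [0.497, 0.223])]
[0.52075415 0.2127312  0.34802394] 6.5
```

View pics/w2.png

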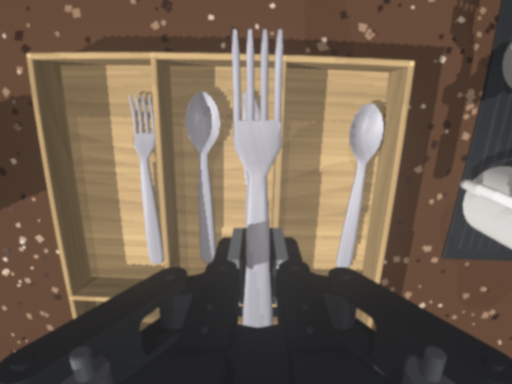

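The fork is held straight. In the tray below, fork_1 is at (147,180), spoon_2 at (205,180), knife_1 is behind the held fork and spoon_1 at (360,180). The tray's far wall runs from (28,57) to (413,63).

Run:
```python
from h import *
d=np.load('w2.npz');c=(d['K'],d['D'],d['T'])
A=ray([30,57],.045,'w',c);B=ray([412,64],.045,'w',c);print(A,B,'yaw',np.arctan2((A-B)[1],(A-B)[0])-np.pi/2)
for n,a,b in[('fork1',(142,97),(156,262)),('spoon2',(202,94),(208,260)),('spoon1',(374,103),(345,268))]:
    A=ray(a,.015,'w',c);B=ray(b,.015,'w',c);w=(A-B)/np.linalg.norm(A-B);print(n,A,B,'yaw',np.arctan2(w[1],w[0]),'org',A-w*.105)
yaw=.03
t=np.array([np.cos(yaw),np.sin(yaw)]);n=np.array([-t[1],t[0]])
for nm,p in[('left',(.506,.371)),('mid',(.505,.255)),('right',(.506,.139))]:
    print(nm,'+15:',p+n*.015)
plan(.5,.387,.35,.03)
```

```text
[0.63383143 0.42727963 0.045     ] [0.63563465 0.07967692 0.045     ] yaw 0.0051875426699210525
fork1 [0.60032604 0.33612737 0.015     ] [0.41194539 0.33448868 0.015     ] yaw 0.00869860137386872 org [0.49533001 0.33521403 0.015     ]
spoon2 [0.60441729 0.27445622 0.015     ] [0.41693353 0.27173593 0.015     ] yaw 0.01450846299946031 org [0.49942834 0.27293289 0.015     ]
spoon1 [0.60131177 0.09854491 0.015     ] [0.41059799 0.10699432 0.015     ] yaw -0.04427517633997262 org [0.49641467 0.10319229 0.015     ]
left +15: [0.50555007 0.38599325]
mid +15: [0.50455007 0.26999325]
right +15: [0.50555007 0.15399325]
t 6.5 slide first [ -1.59 -17.48  -0.2 ] turn [ 0.    -0.    -0.002] | turn first, slide [ -1.55 -17.48  -0.2 ]
```

Call:
servo_tool --slide '[[-0.4,-4.3,0],[-0.4,-4.3,0],[-0.4,-4.3,0],[-0.4,-4.3,0],[0,0,3.5],[0,0,3.5],[0,0,3.5],[0,0,3],[0,0,1.5],[0,0,0.8]]' --turn '[[0,0,0],[0,0,0],[0,0,0],[0,0,0.02],[0,0,0],[0,0,0],[0,0,0],[0,0,0],[0,0,0],[0,0,0]]'

```text
t: 7.75
ee_pos: [0.5001, 0.3846, 0.1894]
ee_rot: [[1.0, 0.008, -0.0], [0.008, -1.0, -0.0], [-0.0, 0.0, -1.0]]
wrist_force: [0.3, 0.3, -1.3]
grip_width: 0.0125
grasp_force: 59.0
```

Call:
servo_tool --slide '[[0,0,0.4],[0,0,0.2],[0,0,0.1],[0,0,0],[0,0,0],[0,0,0],[0,0,0],[0,0,0],[0,0,0],[0,0,0]]' --turn '[[0,0,0],[0,0,0],[0,0,0],[0,0,0],[0,0,0],[0,0,0],[0,0,0],[0,0,0],[0,0,0],[0,0,0]]'

```text
t: 9.0
ee_pos: [0.4997, 0.3852, 0.1827]
ee_rot: [[1.0, 0.009, 0.0], [0.009, -1.0, 0.0], [0.0, -0.0, -1.0]]
wrist_force: [0.3, 0.1, -0.4]
grip_width: 0.0123
grasp_force: 59.0
```

Call:
servo_tool --slide '[[0,0,0],[0,0,0],[0,0,0],[0,0,0],[0,0,-1],[0,0,-3],[0,0,-4],[0,0,-4.5],[0,3,-3],[0,5,0]]' --turn '[[0,0,0],[0,0,0],[0,0,0],[0,0,0],[0,0,0],[0,0,0],[0,0,0],[0,0,0],[0,0,0],[0,0,0]]' --grip 0.25

```text
t: 10.25
ee_pos: [0.5007, 0.3054, 0.3409]
ee_rot: [[1.0, 0.011, 0.005], [0.011, -1.0, 0.003], [0.005, -0.002, -1.0]]
wrist_force: [0.2, -1.0, -1.2]
grip_width: 0.0319
grasp_force: 0.0
```

Run:
```python
from h import *
bot.get_obs();c=cam('wrist')
im=bot.grab_frame('wrist');save(im,'w3.png');np.savez('w3.npz',K=c[0],D=c[1],T=c[2])
for q in ['fork_1','spoon_2','knife_1']:
    r=bot.spot_point(q,'wrist')
    print(q,[(round(d['score'],2),np.round(d['at']).tolist(),np.round(ray(d['at'],.015,'wrist',c),3).tolist()[:2]) for d in r[:3]])
plan(.5,.273,.25,.012)
```

```text
fork_1 [(0.94, [231.0, 178.0], [0.503, 0.334]), (0.75, [186.0, 181.0], [0.499, 0.383])]
spoon_2 [(0.81, [432.0, 183.0], [0.499, 0.117]), (0.68, [287.0, 175.0], [0.506, 0.275])]
knife_1 [(0.88, [333.0, 187.0], [0.494, 0.225]), (0.35, [436.0, 183.0], [0.5, 0.113])]
t 10.45 slide first [-0.07  3.16  8.85] turn [-0.    -0.001 -0.005] | turn first, slide [-0.08  3.15  8.85]
```

View pics/w3.png

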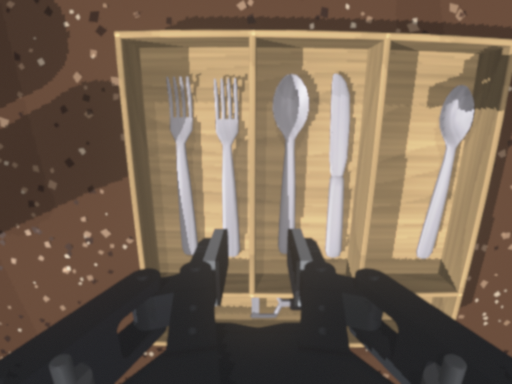

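The fork lies flat beside fork_1 (182,165). Spoon_2 runs from (292,74) to (287,250), knife_1 from (340,75) to (334,252), and spoon_1 from (462,86) to (428,255).

Run:
```python
from h import *
d=np.load('w3.npz');c=(d['K'],d['D'],d['T'])
for n,a,b in[('spoon2',(292,74),(287,252)),('knife1',(340,75),(334,255)),('spoon1',(462,86),(427,257))]:
    A=ray(a,.015,'w',c);B=ray(b,.018,'w',c);w=(A-B)/np.linalg.norm(A-B);print(n,A,B,'yaw',np.arctan2(w[1],w[0]),'org',A-w*.105)
for p in[(128,255),(250,60),(383,60),(500,70)]: print(ray(p,.045,'w',c))
```

```text
spoon2 [0.606607   0.27412555 0.015     ] [0.4177541  0.27205854 0.018     ] yaw 0.010944658104541378 org [0.50162653 0.27297653 0.01666765]
knife1 [0.6065704 0.2272504 0.015    ] [0.41437906 0.21816983 0.018     ] yaw 0.04721248484118797 org [0.50170015 0.22229554 0.01663697]
spoon1 [0.60007658 0.10242875 0.015     ] [0.41192707 0.10859533 0.018     ] yaw -0.03276315970765954 org [0.49514626 0.10586783 0.01667309]
[0.42564603 0.44102323 0.045     ]
[0.61396747 0.31409879 0.045     ]
[0.61627473 0.19848917 0.045     ]
[0.6123883  0.08925224 0.045     ]
```

Call:
servo_tool --slide '[[0,1.6,0],[-0.1,1.6,0],[0,0,2.5],[0,0,3],[0,0,3],[0,0,3],[0,0,2],[0,0,1.2],[0,0,0.6],[0,0,0.3]]' --turn '[[0,0,0],[0,0,0],[0,0,0],[0,0,0],[0,0,0],[0,0,0],[0,0,0],[0,0,0],[0,0,0],[0,0,0]]'

```text
t: 11.7
ee_pos: [0.4998, 0.2731, 0.1819]
ee_rot: [[1.0, 0.009, 0.0], [0.009, -1.0, 0.0], [0.0, -0.0, -1.0]]
wrist_force: [-0.8, -0.1, 0.5]
grip_width: 0.0321
grasp_force: 0.0
```

Call:
servo_tool --slide '[[0,0,0],[0,0,0],[0,0,0],[0,0,0],[0,0,0],[0,0,-1.5],[0,0,-2],[0,0,-2.5],[0,0,-2.5],[0,0,-2]]' --turn '[[0,0,0],[0,0,0],[0,0,0],[0,0,0],[0,0,0],[0,0,0],[0,0,0],[0,0,0],[0,0,0],[0,0,0]]' --grip 1

```text
t: 12.95
ee_pos: [0.4996, 0.2732, 0.2887]
ee_rot: [[1.0, 0.009, 0.001], [0.009, -1.0, 0.001], [0.001, -0.001, -1.0]]
wrist_force: [0.1, -0.7, -1.0]
grip_width: 0.0123
grasp_force: 58.8
```

Run:
```python
from h import *
plan(.5,.156,.183,-.01)
```

```text
t 12.95 slide first [-0.08 11.73 10.57] turn [-0.001 -0.001  0.019] | turn first, slide [ 0.15 11.72 10.57]
```

Call:
servo_tool --slide '[[0,4,0],[0,4,0],[0,3.7,0],[0,0,2],[0,0,2.5],[0,0,2.5],[0,0,1.7],[0,0,1],[0,0,0.6],[0,0,0.2]]' --turn '[[0,0,0],[0,0,0],[0,0,0.015],[0,0,0],[0,0,0],[0,0,0],[0,0,0],[0,0,0],[0,0,0],[0,0,0]]'

```text
t: 14.2
ee_pos: [0.5008, 0.1562, 0.182]
ee_rot: [[1.0, -0.006, 0.0], [-0.006, -1.0, 0.0], [0.0, -0.0, -1.0]]
wrist_force: [-6.0, -0.4, 30.8]
grip_width: 0.0123
grasp_force: 62.5
```

Call:
servo_tool --slide '[[0,0,0],[0,0,0],[0,0,0],[0,0,0],[0,0,-1],[0,0,-3],[0,0,-4],[0,0,-4.5],[0,0,-3],[0,0,0]]' --turn '[[0,0,0],[0,0,0],[0,0,0],[0,0,0],[0,0,0],[0,0,0],[0,0,0],[0,0,0],[0,0,0],[0,0,0]]' --grip 0.25

```text
t: 15.45
ee_pos: [0.501, 0.1563, 0.3394]
ee_rot: [[1.0, -0.006, 0.005], [-0.006, -1.0, 0.001], [0.005, -0.001, -1.0]]
wrist_force: [-0.6, -0.2, -0.4]
grip_width: 0.0321
grasp_force: 0.0
```

Run:
```python
from h import *
save(bot.grab_frame('wrist'),'w4.png')
plan(.573,-.361,.3,.231)
```

```text
t 15.5 slide first [ 7.55 51.67  3.79] turn [-0.    -0.002 -0.237] | turn first, slide [-4.8 52.   3.8]
```

View pics/w4.png

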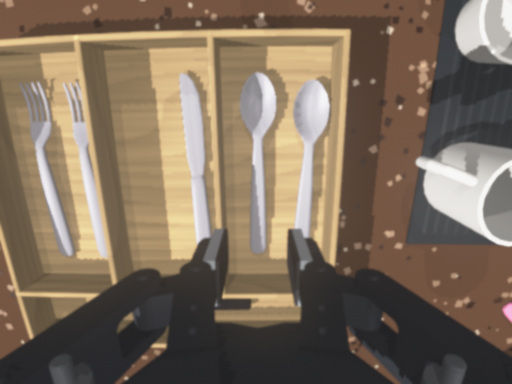

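Spoon_2 is now at (258,160) beside spoon_1 (308,160), and only knife_1 (195,155) is left in the middle. Next the knife on the mat.

Call:
servo_tool --slide '[[0.8,5.2,0],[0.8,5.2,0],[0.8,5.2,0],[0.7,5.2,0],[0.7,5.2,0],[0.7,5.2,0],[0.8,5.2,0],[0.8,5.2,0],[0.7,5.2,0],[0.7,4.9,0]]' --turn '[[0,0,0],[0,0,0],[0,0,0],[0,0,0],[0,0,0],[0,0,0],[0,0,0],[0,0,0],[0,0,0],[0,0,-0.1]]' --grip -0.1

```text
t: 16.75
ee_pos: [0.5721, -0.363, 0.3354]
ee_rot: [[0.995, 0.095, -0.002], [0.095, -0.995, 0.001], [-0.001, -0.001, -1.0]]
wrist_force: [1.6, 0.3, 0.6]
grip_width: 0.0469
grasp_force: 0.0
```

Call:
servo_tool --slide '[[0,0,0],[0,0,0],[0,0,1],[0,0,1],[0,0,1],[0,0,1],[0,0,0],[0,0,0],[0,0,0],[0,0,0]]' --turn '[[0,0,-0.137],[0,0,0],[0,0,0],[0,0,0],[0,0,0],[0,0,0],[0,0,0],[0,0,0],[0,0,0],[0,0,0]]'

```text
t: 18.0
ee_pos: [0.5725, -0.3614, 0.297]
ee_rot: [[0.974, 0.229, 0.0], [0.229, -0.974, -0.0], [0.0, 0.0, -1.0]]
wrist_force: [-0.4, 0.4, -0.5]
grip_width: 0.0468
grasp_force: 0.0
```

Run:
```python
from h import *
bot.get_obs();c=cam('wrist')
im=bot.grab_frame('wrist');save(im,'w5.png');np.savez('w5.npz',K=c[0],D=c[1],T=c[2])
r=bot.spot_point('knife_2','wrist')
print([(round(d['score'],2),np.round(d['at']).tolist(),np.round(ray(d['at'],.012,'wrist',c),3).tolist()[:2]) for d in r[:3]])
plan(.573,-.361,.18,.231)
```

```text
[(0.97, [259.0, 183.0], [0.578, -0.361])]
t 18.1 slide first [ 0.06 -0.02 11.69] turn [ 0. -0. -0.] | turn first, slide [ 0.06 -0.02 11.69]
```

View pics/w5.png

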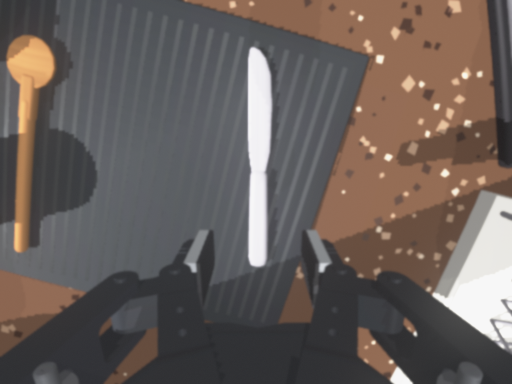

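The knife is centred and aligned with the fingers, with handle end at (258,262) and tip at (258,50). The fingers are clear of the rack.

Call:
servo_tool --slide '[[0,0,2],[0,0,2.5],[0,0,2.5],[0,0,2],[0,0,1.2],[0,0,0.8],[0,0,0.5],[0,0,0.2],[0,0,0],[0,0,0]]' --turn '[[0,0,0],[0,0,0],[0,0,0],[0,0,0],[0,0,0],[0,0,0],[0,0,0],[0,0,0],[0,0,0],[0,0,0]]'

```text
t: 19.35
ee_pos: [0.5726, -0.3614, 0.1801]
ee_rot: [[0.973, 0.229, 0.001], [0.229, -0.973, -0.0], [0.0, 0.0, -1.0]]
wrist_force: [-0.1, -0.4, -0.4]
grip_width: 0.0471
grasp_force: 0.0
```

Call:
servo_tool --slide '[[0,0,0],[0,0,0],[0,0,0],[0,0,0],[0,0,0],[0,0,-1.5],[0,0,-3],[0,0,-4],[0,0,-4],[0,0,-2]]' --turn '[[0,0,0],[0,0,0],[0,0,0],[0,0,0],[0,0,0],[0,0,0],[0,0,0],[0,0,0],[0,0,0],[0,0,0]]' --grip 1

```text
t: 20.6
ee_pos: [0.5727, -0.3614, 0.3281]
ee_rot: [[0.973, 0.229, 0.003], [0.229, -0.973, -0.002], [0.002, 0.003, -1.0]]
wrist_force: [-0.2, 0.2, -1.1]
grip_width: 0.0138
grasp_force: 58.7
```

Run:
```python
from h import *
plan(.492,.2725,.182,.02)
```

```text
t 20.6 slide first [  6.62 -63.59  14.46] turn [ 0.002 -0.003  0.211] | turn first, slide [ -6.8  -63.54  14.61]
```

Call:
servo_tool --slide '[[0,0,0],[0,0,0],[-0.6,-5.5,0],[-0.6,-5.5,0],[-0.6,-5.5,0],[-0.6,-5.5,0],[-0.6,-5.5,0],[-0.6,-5.5,0],[-0.6,-5.5,0],[-0.6,-5.5,0]]' --turn '[[0,0,0.105],[0,0,0.105],[0,0,0],[0,0,0],[0,0,0],[0,0,0],[0,0,0],[0,0,0],[0,0,0],[0,0,0]]'

```text
t: 21.85
ee_pos: [0.5149, 0.0793, 0.3256]
ee_rot: [[1.0, 0.021, 0.001], [0.021, -1.0, 0.0], [0.001, -0.0, -1.0]]
wrist_force: [1.0, -0.0, -0.9]
grip_width: 0.0132
grasp_force: 58.8
```

Call:
servo_tool --slide '[[-0.5,-4.9,0],[-0.5,-4.9,0],[-0.5,-4.9,0],[-0.5,-4.8,0],[0,0,2],[0,0,2],[0,0,2],[0,0,1],[0,0,0],[0,0,0]]' --turn '[[0,0,0],[0,0,0],[0,0,0],[0,0,0],[0,0,0],[0,0,0],[0,0,0],[0,0,0],[0,0,0],[0,0,0]]'

```text
t: 23.1
ee_pos: [0.4915, 0.2722, 0.2555]
ee_rot: [[1.0, 0.021, 0.001], [0.021, -1.0, 0.0], [0.001, -0.0, -1.0]]
wrist_force: [0.0, 0.3, -0.4]
grip_width: 0.0136
grasp_force: 58.9
```

Run:
```python
from h import *
plan(.492,.2725,.1815,.015)
```

```text
t 23.1 slide first [ 0.04 -0.02  7.4 ] turn [-0.    -0.001  0.006] | turn first, slide [ 0.05 -0.03  7.4 ]
```

Call:
servo_tool --slide '[[0,0,1.5],[0,0,2],[0,0,1.5],[0,0,1],[0,0,0.6],[0,0,0.3],[0,0,0.2],[0,0,0.2],[0,0,0],[0,0,0]]' --turn '[[0,0,0],[0,0,0],[0,0,0],[0,0,0],[0,0,0],[0,0,0],[0,0,0],[0,0,0],[0,0,0],[0,0,0]]'

```text
t: 24.35
ee_pos: [0.4913, 0.2722, 0.1818]
ee_rot: [[1.0, 0.021, 0.0], [0.021, -1.0, 0.0], [0.0, -0.0, -1.0]]
wrist_force: [0.1, -0.1, -0.9]
grip_width: 0.0133
grasp_force: 58.9
```

Call:
servo_tool --slide '[[0,0,0],[0,0,0],[0,0,0],[0,0,0],[0,0,-1],[0,0,-3],[0,0,-4],[0,0,-4.5],[0,0,-3],[0,0,-1.5]]' --turn '[[0,0,0],[0,0,0],[0,0,0],[0,0,0],[0,0,0],[0,0,0],[0,0,0],[0,0,0],[0,0,0],[0,0,0]]' --grip 0.25

```text
t: 25.6
ee_pos: [0.4913, 0.2722, 0.3538]
ee_rot: [[1.0, 0.021, 0.002], [0.021, -1.0, 0.001], [0.002, -0.001, -1.0]]
wrist_force: [-0.4, -0.6, -0.4]
grip_width: 0.032
grasp_force: 0.0
```

Run:
```python
from h import *
a=bot.grab_frame('wrist');b=bot.grab_frame('side')
save(np.hstack([cv2.resize(a,(400,300)),cv2.resize(b,(400,300))]),'end.png')
```

```text
(no output)
```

View pics/end.png

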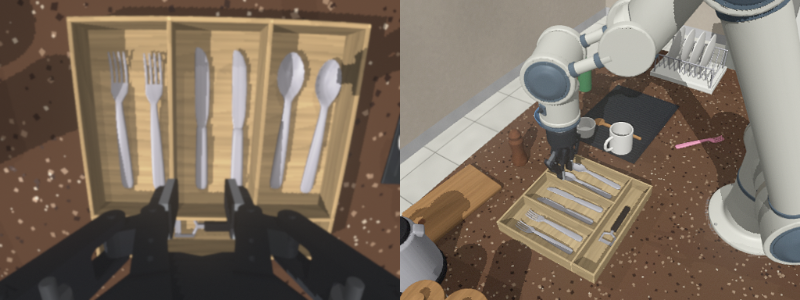

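The closing pictures show two forks (120,120 and 153,120), two knives (203,120 and 238,120) and two spoons (287,120 and 325,120), each kind in its own compartment and lying flat. The mug, ramekin, wooden spoon, pink fork and peeler look undisturbed.

```bash
python3 -c "
from cell import bot
print(bot.sign_off())"
```

```text
the job is handed in; nothing more can be done
None
```

The fork, the knife and the stray spoon now lie flat in their own compartments. I moved the spoon before the knife to make room, nothing else looked disturbed in the closing pictures, and I handed the job in at about 26 s.

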